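# Hold the press's sight glass in the laser light for inspection

### The arm

A 6-joint arm with a two-finger parallel gripper is mounted at the origin on a cart in front of the work surface, level with it; the furniture and walls round the work are solid. World frame = base frame: x ahead of the robot, y to its left, z up, the work surface at z = 0. Lengths are in m, angles in rad, forces in N, time in s.
With the tool pointing down it reaches from about 0.25 to 0.725 m from the base axis. Payload 4 kg.
Tool frame: the origin (TCP) lies midway between the tips of the shut fingers; the grasp point (between the pads) lies 19 mm behind it (bot.grip_point_offset is the distance from the TCP to the grasp point, in m); z points along the fingers, y is the line along which they close (so a half turn about z gives the same grasp; the last joint's range is limited). The gripper opens to 85 mm and grips with 20 to 120 N. Pads are 22 mm wide; open, the fingers measure 114 mm over their backs; the gripper's body (76 mm by 85 mm) begins 54 mm behind the grasp point. The pads swing forward as they close: fully open they stand 13 mm farther back than shut.
Start: joints at [1.249, 0.241, 0.005, 1.335, 0, 1.571], TCP at [0.158, 0.474, 0.231] pointing down, gripper open.
Joint ranges: [-2.72, 2.72], [-1.05, 1.87], [-1.09, 1.28], [-1.99, 2.15], [-1.42, 1.44], [-3.14, 3.14]. Speed limits (rad/s): [2.79, 2.79, 3.14, 3.14, 3.14, 3.14].

### API

Orientations are given as a unit quaternion [x, y, z, w].
In Python, from workcell import bot gives the robot as it stands.
- The arm moves only by the tool step_arm, never from a script. Its argument "targets" is text: rows parted by semicolons, each of 7 numbers parted by spaces: the opening, from -1 (shut) to 1 (fully open), so that 0 is half open, then the shift along the world's x, y, z normalised to -1 to 1, where 1 is 0.5 m, then the turn, a rotation vector about the world's x, y, z normalised to -1 to 1, where 1 is pi/4 rad. In form: gripper x y z wx wy wz; .... A call has 1 to 10 rows; each row is the pose to reach, as a shift and turn from the pose commanded when the call began; what a row does not reach only later rows make up. A row lasts 1/12 s, in which the tool goes at most 41.7 mm and 7.16 degrees, less where a joint would pass 70% of its speed; a pose out of reach is approached as far as the arm can. A call with a number of a shift or a turn outside -1 to 1 is refused whole. A call with a gripper value outside its range is refused whole. The fingers move at their own pace and stop on an object; the grip force is fixed at half the most. Time passes only in rows, so rows that repeat a pose let the fingers close. It gives the time, the measured TCP pose, the force, the opening and the grip force at its end, in the units of the state.
- bot.get_obs(): the state, without advancing time (a new reading comes with each control period).
- bot.camera(name): name is "scene" or "top"; returns the picture (400x640x3 uint8, red, green, blue); there is no depth.
- bot.camera_info(name): a dict with "vertical_fov" (degrees; the focal length in pixels is half the picture's height over the tangent of half this angle, whatever the lens; pixels are square), "cx", "cy" (the principal point, pixels), "pose" (4x4, takes a point from camera to world coordinates). Camera axes: x right, y up, looking along -z (the intrinsics and any distortion apply to the point x, -y, -z); pixel columns grow to the right and rows downward; lengths in m; the calibration is good to about 2 mm. A picture is of the moment at which its call begins. camera_info takes no time and is no camera call.
- bot.job_done(): hands the job in; it is judged then, once.
The state is a dict: "clock": time; "joint_pos": joint angles; "joint_vel": joint speeds; "tau": joint torques, N m; "eef_pos": TCP position; "tool_rot": TCP orientation; "ft_force": force on the tool from outside, world axes, zero at the start; "ft_torque": the same for the moment, N m; "grip_width": finger opening in m; "grasp_force": force on a finger pad.
Only numpy, scipy, OpenCV 4.12 (cv2) and the standard library are available. Lean on these libraries where they do the work, as an engineer would, in place of code of your own. Each camera call takes 0.05 s, during which the arm holds its last target. There are 200 camera calls.

### The job

The freshly cleaned sight glass stands in its stand with the keeper arm over it: swing the keeper about a quarter turn towards you, off the glass, and draw the glass out, gripping it only by the frosted narrow sides at its upper end, never by the clear faces. Hold it upright in the light path midway between the slit plate and the screen, its clear lower part centred on the light with the broad clear faces square to the beam, touching neither plate nor rail; finish while still holding it there, and leave the small parts and tools lying round as they are.

Things in the scene. Friction and masses are not known exactly. Their poses are not given: they have to be found in the camera images.
- keeper (a joint): swing angle of the keeper, a steel arm turning about a vertical pivot on the stand's post: near 0 it lies over the glass and blocks it, it grows clockwise seen from above (from the stand's -y side towards its -x side, the robot) up to a stop at 1.9; light friction (about 0.06 N m) keeps it where it is left
- keeper_pivot (a point): on the keeper's vertical pivot axis, level with the middle of its knob (140 mm above the bench); x, y, z axes are the stand's. The post under it is 18 mm thick
- keeper_knob (a point): in the thick part of the black knob, 140 mm above the bench; the knob stands on the keeper's free end, 92 mm from the pivot axis: it is round, 18 mm across from 136 mm above the bench to its top at 152 mm, on a 10 mm neck; the top of the steel arm (16 mm wide) is 122 mm above the bench. Its -y axis points outward along the arm from the pivot
- stand: bench stand, fixed: a grey base plate 84 x 150 x 12 mm with an aluminium pocket block (62 x 46 mm, its top 42 mm above the bench) and a steel post. Origin on the bench under the middle of the pocket; the post stands 72 mm to its +y; its x axis runs along the glass's 34 mm width
- glass_grip (a point): on the middle axis of the glass, half-way between its two frosted sides, 78 mm above its underside and 17 mm below its top; axes as the glass's. In the stand the glass's underside is 12 mm, its top 107 mm above the bench
- glass_window (a point): middle of the clear lower part of the glass, 25 mm above its underside (53 mm straight below glass_grip), on its middle axis; axes as the glass's: y is normal to the broad clear faces
- glass: sight glass, a loose upright block 34 mm (its x) x 17 mm (its y) x 95 mm (its z, up), 0.14 kg, origin at the middle of its underside. Frosted are only the two narrow sides facing +x and -x over the upper 45 mm, and the top; the lower 50 mm all round and the broad +y and -y faces are clear. It stands 30 mm deep in the stand's pocket with about 1.5 mm play
- light_spot (a point): point on the light axis midway between slit plate and screen, 76 mm above the bench, where the middle of the clear part belongs. The light runs level along its +y axis, from the green line laser at the -y end through a slit (8 wide x 24 mm tall, centred on the light axis) in a dark plate to a white screen; its z is up
- light_bench: the light bench, fixed: aluminium rail 74 wide, 310 long, 14 mm high, with the laser (85 mm tall over the bench) and two upright plates across it: the slit plate (80 wide, top 106 mm above the bench) 64 mm to the -y side of the origin, the screen (90 wide, top 110 mm) 64 mm to the +y side, 124 mm clear between. Origin on the bench below light_spot; axes as light_spot's
- hex_key: a hex key lying on the bench in front of the light bench, 64 x 100 x 8 mm; leave it
- orange_cap: an orange cap standing on the bench, 42 mm across, 36 mm high; leave it
- step_gauge: a stepped gauge block on the bench behind the stand, 82 x 43 x 34 mm; leave it
- spanner: a combination spanner lying behind the light bench, 83 x 136 x 8 mm; leave it
Things that resemble listed ones, but are neither listed nor needed, are in the scene too. Of the things that look like the glass, the smallest one is meant.

How it is judged:
By the outcome, as a careful person would: the job done as asked, in the order asked, and still so for the second after the job is handed in, while the arm keeps its last pose, push and grip.
It also fails if it takes over 58 s, if anything falls off the work surface, if the arm or the gripper's body presses on something with over 40 N, if the wrist force passes 120 N, or if a joint passes its speed limit or range.

## Working session

There is one attempt and no reset: what is moved stays moved. The work goes in short steps, Python scripts to look and compute and a tool call to move; the robot and the scene stay as the last step left them, time stands still between calls to the robot, and variables do not carry over. Pictures are saved under pics/ and viewed, at most 10 in all, crops included, and the job is handed in when it is done.

Besides the shell and the picture viewer there is one more tool, called after "Emit:" as name(argument=value, ...) on one line, values as JSON. step_arm: Moves the arm, as the interface text tells. Scaled input: -1 to 1 covers 0.5 m each way for a shift and pi/4 rad each way for a turn. Its arguments: {"type":"object","properties":{"targets":{"type":"string"}},"required":["targets"]}

```bash
mkdir -p pics; ls; python3 - <<'E'
from workcell import bot
import cv2,numpy as np
for n in("scene","top"):
    im=bot.camera(n); cv2.imwrite(f"pics/{n}0.png",im[:,:,::-1])
    i=bot.camera_info(n); print(n,{k:(np.round(v,4).tolist() if k=="pose" else v) for k,v in i.items()})
print(bot.get_obs())
E
```

```text
pics
scene {'vertical_fov': 43.27613386991437, 'cx': 321.80968905550765, 'cy': 201.69093739718627, 'pose': [[0.8123, 0.307, -0.496, 0.0259], [-0.5833, 0.4307, -0.6887, -1.0004], [0.0022, 0.8487, 0.5289, 0.7064], [0.0, 0.0, 0.0, 1.0]]}
top {'vertical_fov': 45.7195967091811, 'cx': 321.3787201981318, 'cy': 200.8352637979073, 'pose': [[0.0217, 0.9896, -0.1419, 0.3891], [-0.9997, 0.0226, 0.0048, -0.2256], [0.008, 0.1417, 0.9899, 1.3941], [0.0, 0.0, 0.0, 1.0]]}
{'clock': 0.1, 'joint_pos': array([1.24899213e+00, 2.41364569e-01, 3.84268562e-03, 1.33521173e+00,
       9.69629599e-06, 1.57083716e+00]), 'joint_vel': array([ 0.00021009, -0.0007707 ,  0.0038555 ,  0.00069947,  0.0003936 ,
       -0.00117105]), 'tau': array([ 4.89970753e-04, -3.73137081e+01,  2.53010774e+01,  1.08738404e-02,
        2.80130581e-05,  7.84452503e-07]), 'eef_pos': array([0.1579535 , 0.47378508, 0.23048233]), 'tool_rot': array([ 1.60228801e-01,  9.87079426e-01, -9.55355559e-04, -1.59950719e-04]), 'ft_force': array([-0.04529646, -0.46578795, -0.35008314]), 'ft_torque': array([-0.03089665, -0.02046366, -0.0328139 ]), 'grasp_force': 0.0, 'grip_width': 0.08531422733924052}
```

View pics/scene0.png

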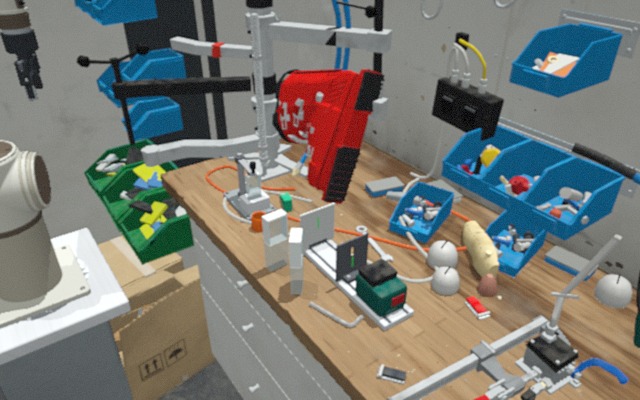

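View pics/top0.png

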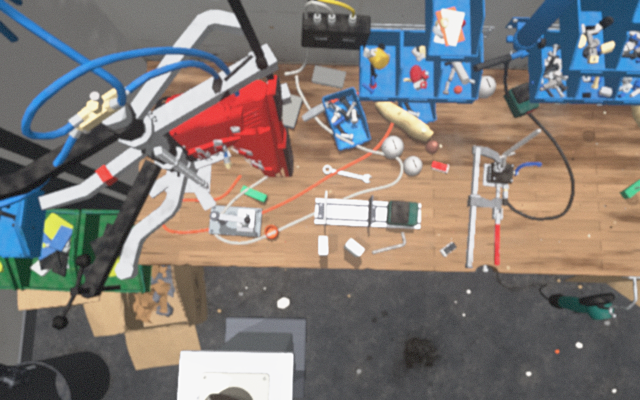

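The scene picture shows the stand near (250,200) and the light bench from (315,225) to (400,320). Two taller lookalike blocks stand at (275,240) and (296,260). In the top picture the stand is at (236,221) and the light bench spans (317–420, 213). I'll enlarge these.

```bash
cat > h.py <<'E'
import numpy as np,cv2
from workcell import bot
def cam(n):
    i=bot.camera_info(n); return i,200/np.tan(np.radians(i["vertical_fov"])/2),np.array(i["pose"])
def ray(n,u,v):
    i,f,P=cam(n); d=P[:3,:3]@np.array([(u-i["cx"])/f,-(v-i["cy"])/f,-1.]); return P[:3,3],d/np.linalg.norm(d)
def onz(n,u,v,z):
    o,d=ray(n,u,v); return o+d*(z-o[2])/d[2]
def proj(n,p):
    i,f,P=cam(n); q=P[:3,:3].T@(np.array(p)-P[:3,3]); return np.array([i["cx"]+f*q[0]/-q[2],i["cy"]-f*q[1]/-q[2]])
def tri(a,b):
    (o,d),(p,e)=ray("scene",*a),ray("top",*b)
    t=np.linalg.lstsq(np.c_[d,-e],p-o,rcond=None)[0]; x,y=o+d*t[0],p+e*t[1]
    return (x+y)/2,np.linalg.norm(x-y)
def crop(n,src,u0,v0,u1,v1,k,out):
    im=cv2.imread(src)[v0:v1,u0:u1]; cv2.imwrite(out,cv2.resize(im,None,fx=k,fy=k,interpolation=cv2.INTER_CUBIC))
E
python3 - <<'E'
from h import *
a=cv2.resize(cv2.imread("pics/top0.png")[190:260,200:300],None,fx=8,fy=8,interpolation=2)
crop("",'pics/top0.png',200,190,300,260,8,"pics/t1.png")
crop("",'pics/scene0.png',210,145,310,220,8,"pics/s1.png")
t=cv2.resize(cv2.imread("pics/top0.png")[190:240,300:430],None,fx=6,fy=6,interpolation=2)
s=cv2.resize(cv2.imread("pics/scene0.png")[200:330,290:420],None,fx=6,fy=6,interpolation=2)
cv2.imwrite("pics/t2.png",t[:, :780]); cv2.imwrite("pics/s2.png",cv2.resize(s,(600,600)))
E
```

```text
(no output)
```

View pics/t1.png

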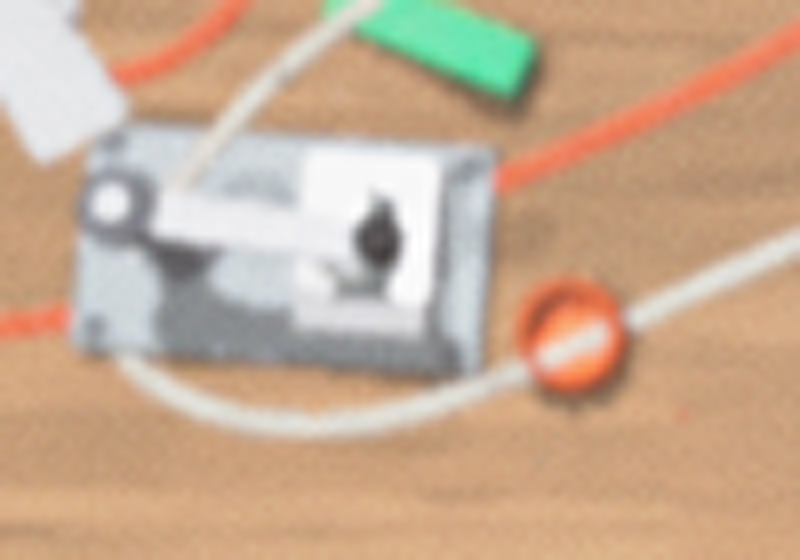

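View pics/s1.png

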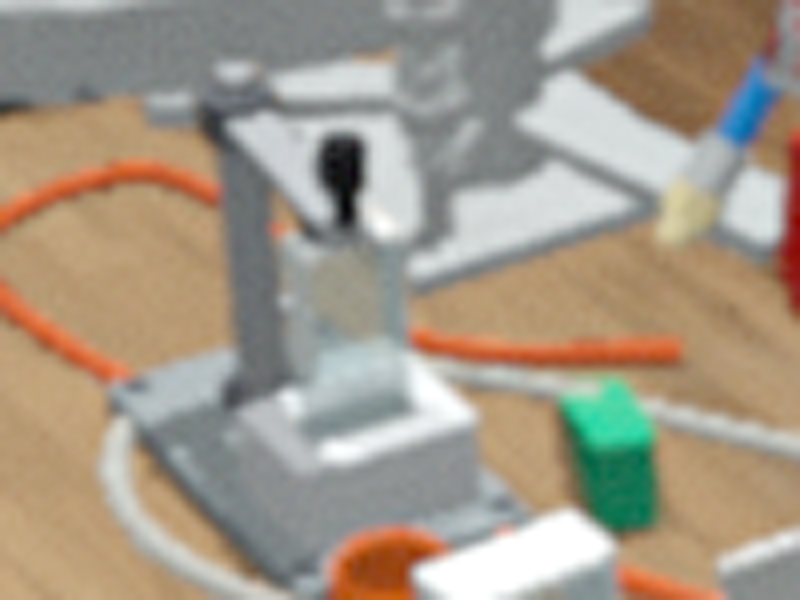

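View pics/t2.png

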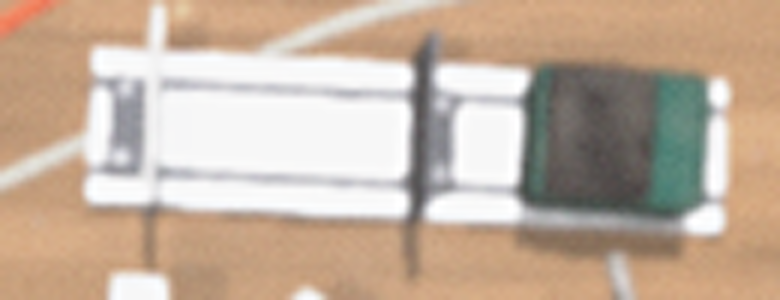

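View pics/s2.png

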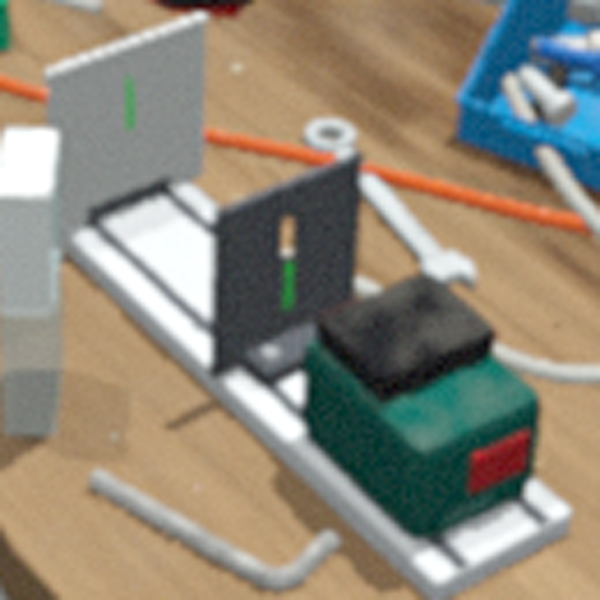

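t1 shows the base plate corners, the post cap at (213.6,215) and the knob at (246.9,219.4), full-picture pixels. s1 shows the glass under the keeper. t2 and s2 show the rail corners, the slit plate and the screen, with the green line on both. Next I'll compute positions.

```bash
python3 - <<'E'
from h import *
np.set_printoptions(precision=4,suppress=True)
T=lambda u,v:(200+(u+.5)/8-.5,190+(v+.5)/8-.5)
S=lambda u,v:(210+(u+.5)/8-.5,145+(v+.5)/8-.5)
L=lambda u,v:(300+(u+.5)/6-.5,190+(v+.5)/6-.5)
M=lambda u,v:(290+(u+.5)*130/600-.5,200+(v+.5)*130/600-.5)
def rect(c,z,nm):
    p=np.array([onz("top",*q,z) for q in c])[:,:2] # TL TR BR BL
    print(nm,"centre",p.mean(0),"sides",[np.linalg.norm(p[i]-p[i-3]) for i in range(4)])
    d=(p[0]-p[1])+(p[3]-p[2]); print("  +y-axis yaw",np.degrees(np.arctan2(-d[0],d[1])))
rect([T(92,128),T(497,148),T(485,375),T(75,352)],.012,"base")
rect([T(305,148),T(440,152),T(432,330),T(298,328)],.042,"block")
rect([L(93,46),L(727,78),L(720,235),L(87,205)],.014,"rail")
print("knob top",onz("top",*T(378,235),.150),"tri",tri(S(342,150),T(378,235)))
print("post",onz("top",*T(112,203),.13), tri(S(240,75),T(112,203)))
print("glass top corners scene", [onz("scene",*S(*q),.107) for q in [(283,240),(322,250),(405,245),(360,215)]])
# slit plate, screen tops in both
print("slit top ends",[onz("scene",*M(*q),.106) for q in[(217,208),(358,155)]],"top",[onz("top",*L(*q),.106) for q in[(433,38),(417,210)]])
print("screen top ends",[onz("scene",*M(*q),.110) for q in[(47,72),(205,15)]],"top",[onz("top",*L(*q),.110) for q in[(157,8),(150,200)]])
E
```

```text
base centre [0.5224 0.0173] sides [np.float64(0.1486740983138535), np.float64(0.08325528443539715), np.float64(0.1493174300927962), np.float64(0.082241216721124)]
  +y-axis yaw -1.7417714827489361
block centre [ 0.5242 -0.0169] sides [np.float64(0.04841049763888798), np.float64(0.06393790890148923), np.float64(0.04769878529170451), np.float64(0.0646382671830304)]
  +y-axis yaw 0.0035536062076253734
rail centre [ 0.5539 -0.3679] sides [np.float64(0.3113105560224121), np.float64(0.07734403705259103), np.float64(0.3083270230691913), np.float64(0.07826524376816954)]
  +y-axis yaw -1.522921111031032
knob top [ 0.5148 -0.0365  0.15  ] tri (array([ 0.5153, -0.0363,  0.1479]), np.float64(0.0006791304070074973))
post [0.5256 0.0558 0.13  ] (array([0.5266, 0.0547, 0.1324]), np.float64(0.0028520189256056776))
glass top corners scene [array([ 0.5077, -0.0078,  0.107 ]), array([ 0.5144, -0.0203,  0.107 ]), array([ 0.5366, -0.0323,  0.107 ]), array([ 0.5348, -0.0074,  0.107 ])]
slit top ends [array([ 0.5189, -0.3664,  0.106 ]), array([ 0.5935, -0.3716,  0.106 ])] top [array([ 0.5905, -0.37  ,  0.106 ]), array([ 0.5113, -0.3633,  0.106 ])]
screen top ends [array([ 0.5148, -0.241 ,  0.11  ]), array([ 0.6045, -0.2436,  0.11  ])] top [array([ 0.6009, -0.2432,  0.11  ]), array([ 0.5128, -0.2419,  0.11  ])]
```

```bash
python3 - <<'E'
from h import *
np.set_printoptions(precision=4,suppress=True)
M=lambda u,v:(290+(u+.5)*130/600-.5,200+(v+.5)*130/600-.5)
print("slit",onz("scene",*M(287.5,261),.076),"green on screen",onz("scene",*M(130,104),.076))
for nm,a,b in [("grey low end",(150,155),(127,268)),("black end",(118,88),(85,290)),("grey red",(175,42),(45,200)),("red mark",(217,49),(105,174)),("low joint",(235,145),(170,195)),
  ("blkA",(275,213),(323,240)),("blkB",(296,232),(355,246)),("orange cap",(258,215),(272,232))]:
    print(nm,*tri(a,b))
print(bot.grip_point_offset)
E
```

```text
slit [ 0.5454 -0.3834  0.076 ] green on screen [ 0.5597 -0.2441  0.076 ]
grey low end [0.3765 0.2992 0.0733] 0.006984411111647409
black end [0.3294 0.312  0.2719] 0.0015355085530087593
grey red [0.5255 0.3863 0.3426] 0.004621751823474128
red mark [0.589  0.2579 0.3419] 0.001747408960696175
low joint [0.5818 0.1888 0.0902] 0.002153856469160876
blkA [ 0.4614 -0.2365  0.1342] 0.007807765814541977
blkB [ 0.4513 -0.3233  0.1396] 0.0014139168086239125
orange cap [ 0.4904 -0.0934  0.0405] 0.0007978528946433142
0.0187
```

Emit:
step_arm(targets="-0.25 -0.126 -0.378 0.04 0 0 0; -0.25 -0.126 -0.378 0.04 0 0 0; -0.25 -0.126 -0.378 0.04 0 0 0; -0.25 -0.126 -0.378 0.04 0 0 0; -0.25 -0.126 -0.378 0.04 0 0 0; -0.25 0.064 -0.508 0.04 0 0 -0.6; -0.25 0.064 -0.508 0.04 0 0 -0.6; -0.25 0.064 -0.508 0.04 0 0 -0.6; -0.25 0.064 -0.508 0.04 0 0 -0.6; -0.25 0.064 -0.508 0.04 0 0 -0.6")

```text
clock: 0.93
eef_pos: [0.1911, 0.219, 0.2512]
tool_rot: [0.389, 0.921, -0.0, -0.0]
ft_force: [0.3, 0.5, 0.3]
grip_width: 0.0323
grasp_force: 0.0
```

```bash
python3 - <<'E'
from h import *
M=lambda u,v:(290+(u+.5)*130/600-.5,200+(v+.5)*130/600-.5)
print("slit",onz("scene",*M(287.5,236),.076))
o=bot.get_obs();print(o["joint_pos"],o["eef_pos"],o["tool_rot"])
E
```

```text
slit [ 0.55656155 -0.36938413  0.076     ]
[ 8.53350998e-01 -1.93045856e-01 -3.90060203e-01  1.37395603e+00
  9.15878068e-05  1.65344326e+00] [0.19109325 0.21904574 0.25116839] [ 3.89460835e-01  9.21043022e-01 -6.83851575e-05 -7.06664527e-05]
```

Emit:
step_arm(targets="-0.25 0.218 -0.338 0 0 0 -0.69; -0.25 0.218 -0.338 0 0 0 -0.69; -0.25 0.218 -0.338 0 0 0 -0.69; -0.25 0.218 -0.338 0 0 0 -0.69; -0.25 0.218 -0.338 0 0 0 -0.69; -0.25 0.648 -0.51 -0.02 0 0 -0.69; -0.25 0.648 -0.51 -0.02 0 0 -0.69; -0.25 0.648 -0.51 -0.02 0 0 -0.69; -0.25 0.648 -0.51 -0.02 0 0 -0.69; -0.25 0.648 -0.51 -0.02 0 0 -0.69")

```text
clock: 1.77
eef_pos: [0.4939, -0.0257, 0.2416]
tool_rot: [0.617, 0.787, -0.0, -0.0]
ft_force: [-0.5, 1.5, 0.4]
grip_width: 0.032
grasp_force: 0.0
```

Emit:
step_arm(targets="-0.25 0 0 -0.1 0 0 0; -0.25 0 0 -0.14 0 0 0; -0.25 0 0 -0.14 0 0 0; -0.25 0 0 -0.14 0 0 0")

```text
clock: 2.1
eef_pos: [0.4905, -0.0248, 0.1706]
tool_rot: [0.618, 0.786, -0.002, -0.003]
ft_force: [0.0, -0.1, 0.4]
grip_width: 0.0322
grasp_force: 0.0
```

```bash
python3 - <<'E'
from h import *
o=bot.get_obs();print(o["eef_pos"],o["joint_pos"],o["ft_force"])
t=cv2.resize(bot.camera("top")[190:250,200:290,::-1],(450,300),interpolation=2)
s=cv2.resize(bot.camera("scene")[115:215,200:300,::-1],(300,300),interpolation=2)
cv2.imwrite("pics/k1.png",np.hstack([t,s]))
E
```

```text
[ 0.49051881 -0.02479159  0.17055432] [-5.06430688e-02  2.63748043e-01 -1.26493835e-01  1.18666682e+00
  2.33793715e-04  1.28090898e+00] [ 0.03390586 -0.09476739  0.3749136 ]
```

View pics/k1.png

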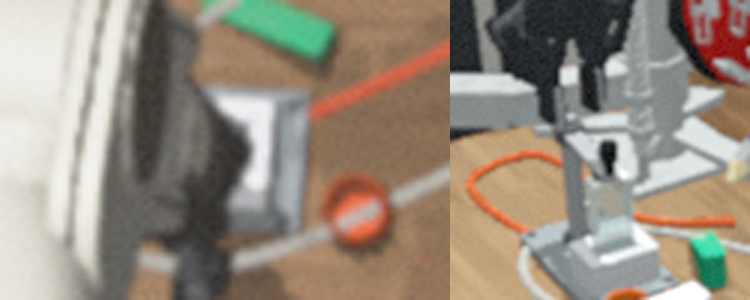

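The fingers are about 25 mm short of the knob (knob at (608,150) in the crop, fingers behind it), because the rows ran out. Correcting.

Emit:
step_arm(targets="-0.25 0.049 -0.023 0 0 0 0; -0.25 0.049 -0.023 0 0 0 0; -0.25 0.049 -0.023 0 0 0 0")

```text
clock: 2.45
eef_pos: [0.5188, -0.0373, 0.1748]
tool_rot: [0.619, 0.786, 0.001, 0.002]
ft_force: [-2.4, -0.1, 0.1]
grip_width: 0.032
grasp_force: 0.0
```

Emit:
step_arm(targets="-0.25 0 0 -0.044 0 0 0; -0.25 0 0 -0.087 0 0 0; -0.25 0 0 -0.087 0 0 0")

```text
clock: 2.7
eef_pos: [0.5142, -0.0368, 0.1269]
tool_rot: [0.619, 0.786, -0.001, -0.002]
ft_force: [-1.1, 0.0, 0.4]
grip_width: 0.0319
grasp_force: 0.0
```

```bash
python3 - <<'E'
from h import *
o=bot.get_obs();print(o["eef_pos"],o["joint_pos"],o["ft_force"])
s=cv2.resize(bot.camera("scene")[115:215,200:300,::-1],(500,500),interpolation=2)
cv2.imwrite("pics/k2.png",s)
# arc about pivot, from knob angle .12 (world, from -y cw) on
p=np.array([.5262,.055])
for a in np.radians([6.9,20,35,50,65,80,92,99]): print(np.degrees(a).round(1),(p+.092*np.array([-np.sin(a),-np.cos(a)])).round(4))
E
```

```text
[ 0.51424001 -0.03681953  0.12686842] [-7.15519294e-02  3.44217275e-01 -1.34799151e-01  1.09658784e+00
  1.25724079e-04  1.26240282e+00] [-1.10717859  0.00717684  0.41639382]
6.9 [ 0.5151 -0.0363]
20.0 [ 0.4947 -0.0315]
35.0 [ 0.4734 -0.0204]
50.0 [ 0.4557 -0.0041]
65.0 [0.4428 0.0161]
80.0 [0.4356 0.039 ]
92.0 [0.4343 0.0582]
99.0 [0.4353 0.0694]
```

View pics/k2.png

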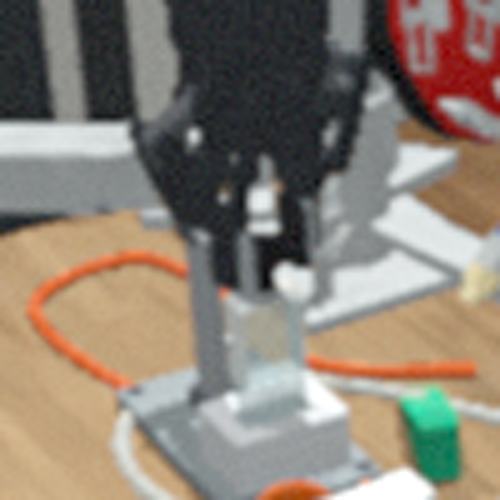

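The knob sits between the fingers, at about (263,250) in the crop. Now I'll swing it round its arc.

Emit:
step_arm(targets="-0.25 -0.021 0.004 0 0 0 -0.11; -0.25 -0.041 0.010 0 0 0 -0.22; -0.25 -0.063 0.019 0 0 0 -0.33; -0.25 -0.083 0.032 0 0 0 -0.44; -0.25 -0.102 0.047 0 0 0 -0.56; -0.25 -0.119 0.064 0 0 0 -0.67; -0.25 -0.133 0.084 0 0 0 -0.78; -0.25 -0.133 0.084 0 0 0 -0.78")

```text
clock: 3.42
eef_pos: [0.4503, 0.0057, 0.1312]
tool_rot: [0.827, 0.562, 0.001, 0.001]
ft_force: [-0.2, 0.1, 0.5]
grip_width: 0.032
grasp_force: 0.0
```

Emit:
step_arm(targets="-0.25 -0.012 0.021 -0.004 0 0 -0.13; -0.25 -0.020 0.043 -0.004 0 0 -0.26; -0.25 -0.026 0.067 -0.004 0 0 -0.39; -0.25 -0.029 0.089 -0.004 0 0 -0.52; -0.25 -0.028 0.112 -0.004 0 0 -0.65; -0.25 -0.025 0.134 -0.004 0 0 -0.78; -0.25 -0.025 0.134 -0.004 0 0 -0.78; -0.25 -0.025 0.134 -0.004 0 0 -0.78")

```text
clock: 4.08
eef_pos: [0.4388, 0.0717, 0.128]
tool_rot: [0.957, 0.289, 0.001, 0.0]
ft_force: [-0.3, -0.6, 0.4]
grip_width: 0.0318
grasp_force: 0.0
```

Emit:
step_arm(targets="-0.25 0 0 0.05 0 0 0; -0.25 0 0 0.12 0 0 0; -0.25 0 0 0.2 0 0 0; -0.25 -0.1 0 0.24 0 0 0; -0.25 -0.2 0 0.24 0 0 0; -0.25 -0.24 0 0.24 0 0 0; -0.25 -0.24 0 0.24 0 0 0; -0.25 -0.24 0 0.24 0 0 0")

```text
clock: 4.75
eef_pos: [0.3167, 0.0709, 0.2478]
tool_rot: [0.958, 0.288, 0.001, 0.0]
ft_force: [1.4, 0.6, 0.7]
grip_width: 0.0319
grasp_force: 0.0
```

```bash
python3 - <<'E'
from h import *
o=bot.get_obs();print(o["eef_pos"],o["joint_pos"],o["ft_force"],o["tool_rot"])
t=cv2.resize(bot.camera("top")[180:260,195:295,::-1],(500,400),interpolation=2)
s=cv2.resize(bot.camera("scene")[145:220,210:285,::-1],(300,300),interpolation=2)
s=np.vstack([s,np.zeros((100,300,3),np.uint8)])
cv2.imwrite("pics/k3.png",np.hstack([t,s]))
E
```

```text
[0.31665371 0.07094103 0.24776723] [ 2.20610349e-01 -1.22421960e-01 -3.42511226e-01  1.34814447e+00
 -2.31001682e-04  2.77780157e+00] [1.40750934 0.61291911 0.73513931] [9.57611507e-01 2.88059972e-01 1.26975199e-03 2.06854984e-04]
```

View pics/k3.png

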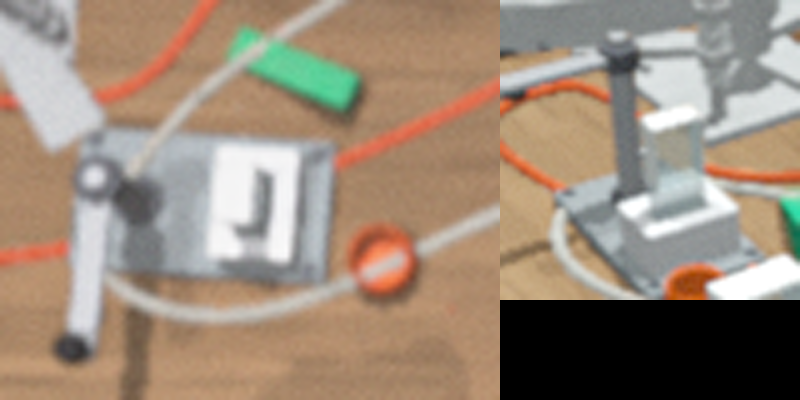

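The keeper now points toward the robot (knob at (73,348), about 95° swung), and the glass is uncovered. The glass top is at about (673,122) in the scene crop.

```bash
python3 - <<'E'
from h import *
np.set_printoptions(precision=4,suppress=True)
S=lambda u,v:(210+(u-500+.5)/4-.5,145+(v+.5)/4-.5)
T=lambda u,v:(195+(u+.5)/5-.5,180+(v+.5)/5-.5)
g=np.array([onz("scene",*S(*q),.107) for q in [(642,112),(692,107),(705,125),(650,136)]]);print(g,g.mean(0))
b=np.array([onz("top",*T(*q),.042) for q in [(215,143),(302,148),(296,264),(208,260)]]);print(b,b.mean(0))
B=np.array([onz("top",*T(*q),.012) for q in [(82,126),(333,143),(324,283),(72,265)]]);print(B.mean(0))
print("base mid->pocket",B.mean(0)[:2]+.034*np.array([-.03,-1]))
k=onz("top",*T(73,346),.15);p=onz("top",*T(96,178),.13);print(k,p,np.degrees(np.arctan2(p[0]-k[0],p[1]-k[1])))
# blob of bright top of the glass in scene, automatic
im=bot.camera("scene")[165:185,240:262].min(2);m=(im>215).astype(np.uint8)
n,l,st,c=cv2.connectedComponentsWithStats(m);print(st,c)
E
```

```text
[[ 0.5128  0.0007  0.107 ]
 [ 0.5412 -0.0115  0.107 ]
 [ 0.5363 -0.0363  0.107 ]
 [ 0.5022 -0.029   0.107 ]] [ 0.5231 -0.019   0.107 ]
[[ 0.5561  0.0077  0.042 ]
 [ 0.5543 -0.0423  0.042 ]
 [ 0.4877 -0.0417  0.042 ]
 [ 0.4888  0.0085  0.042 ]] [ 0.5217 -0.017   0.042 ]
[0.5237 0.0183 0.012 ]
base mid->pocket [ 0.5227 -0.0157]
[0.4345 0.058  0.15  ] [0.5249 0.0552 0.13  ] 91.7651837681593
[[  0   0  22  20 324]
 [  5   0  16  13 116]] [[ 9.6852 10.9907]
 [12.7759  5.3362]]
```

Emit:
step_arm(targets="0.4 0.412 -0.176 0 0 0 1; 0.4 0.412 -0.176 0 0 0 1; 0.4 0.412 -0.176 0 0 0 1; 0.4 0.412 -0.176 0 0 0 1; 0.4 0.412 -0.176 0 0 0 1; 0.4 0.412 -0.176 0 0 0 1; 0.4 0.412 -0.176 0 0 0 1; 0.4 0.412 -0.176 0 0 0 1; 0.4 0.412 -0.176 0 0 0 1; 0.4 0.412 -0.176 0 0 0 1")

```text
clock: 5.73
eef_pos: [0.5238, -0.0165, 0.2462]
tool_rot: [0.776, 0.631, -0.0, -0.0]
ft_force: [-0.3, 0.2, 0.1]
grip_width: 0.0599
grasp_force: 0.0
```

Emit:
step_arm(targets="0.4 0 0 -0.1 0 0 0.218; 0.4 0 0 -0.18 0 0 0.218; 0.4 0 0 -0.22 0 0 0.218; 0.4 0 0 -0.22 0 0 0.218; 0.4 0 0 -0.22 0 0 0.218")

```text
clock: 6.15
eef_pos: [0.5225, -0.0161, 0.1363]
tool_rot: [0.719, 0.695, -0.001, -0.001]
ft_force: [0.4, -0.1, 0.7]
grip_width: 0.0597
grasp_force: 0.0
```

Emit:
step_arm(targets="0.4 0 -0.002 -0.06 0 0 0; 0.4 0 -0.002 -0.12 0 0 0; 0.4 0 -0.002 -0.134 0 0 0; 0.4 0 -0.002 -0.134 0 0 0; 0.4 0 -0.002 -0.134 0 0 0")

```text
clock: 6.57
eef_pos: [0.5254, -0.0174, 0.072]
tool_rot: [0.719, 0.695, 0.001, 0.001]
ft_force: [0.1, -1.3, 0.4]
grip_width: 0.0597
grasp_force: 0.0
```

Emit:
step_arm(targets="-0.4 0 0 0 0 0 0; -0.4 0 0 0 0 0 0; -0.4 0 0 0 0 0 0; -0.4 0 0 0 0 0 0; -0.4 0 0 0 0 0 0; -0.4 0 0 0 0 0 0")

```text
clock: 7.07
eef_pos: [0.5252, -0.0175, 0.0722]
tool_rot: [0.719, 0.695, 0.001, 0.001]
ft_force: [-0.8, -0.4, 6.3]
grip_width: 0.0337
grasp_force: 58.8
```

Emit:
step_arm(targets="-0.4 0 0 0.01 0 0 0; -0.4 0 0 0.03 0 0 0; -0.4 0 0 0.06 0 0 0; -0.4 0 0 0.1 0 0 0; -0.4 0 0 0.15 0 0 0; -0.4 0 0 0.2 0 0 0; -0.4 0 0 0.25 0 0 0; -0.4 0 0 0.3 0 0 0; -0.4 0 0 0.3 0 0 0; -0.4 0 0 0.3 0 0 0")

```text
clock: 7.9
eef_pos: [0.5251, -0.0175, 0.2222]
tool_rot: [0.719, 0.695, 0.002, 0.002]
ft_force: [-0.2, -0.1, -0.8]
grip_width: 0.0333
grasp_force: 59.8
```

```bash
python3 - <<'E'
from h import *
np.set_printoptions(precision=4,suppress=True)
o=bot.get_obs();print(o["eef_pos"],o["ft_force"],o["ft_torque"],o["grip_width"])
im=bot.camera("scene")
p=o["eef_pos"]; zb=p[2]-.06
print("expected bottom px",proj("scene",[p[0],p[1],zb]))
u,v=proj("scene",p).astype(int)
c=im[v-50:v+70,u-60:u+60,::-1]; cv2.imwrite("pics/g1.png",cv2.resize(c,(600,600),interpolation=2)); print(u,v)
E
```

```text
[ 0.5251 -0.0175  0.2222] [-0.1949 -0.1113 -0.8138] [-0.0639  0.0323 -0.0141] 0.03325515700276142
expected bottom px [251.5184 153.9844]
249 130
```

Emit:
step_arm(targets="-0.4 0.003 -0.03 0 0 0 0.009; -0.4 0.01 -0.09 0 0 0 0.009; -0.4 0.017 -0.15 0 0 0 0.009; -0.4 0.024 -0.22 0 0 0 0.009; -0.4 0.032 -0.29 0 0 0 0.009; -0.4 0.039 -0.36 0 0 0 0.009; -0.4 0.047 -0.43 0 0 0 0.009; -0.4 0.055 -0.5 0 0 0 0.009; -0.4 0.061 -0.555 0 0 0 0.009; -0.4 0.063 -0.576 0 0 0 0.009")

```text
clock: 8.78
eef_pos: [0.5541, -0.3091, 0.2169]
tool_rot: [0.718, 0.697, -0.001, -0.001]
ft_force: [0.4, 0.5, -1.5]
grip_width: 0.0335
grasp_force: 59.6
```

Emit:
step_arm(targets="-0.4 0 0 0 0 0 0; -0.4 0 0 0 0 0 0; -0.4 0 0 -0.03 0 0 0; -0.4 0 0 -0.06 0 0 0; -0.4 0 0 -0.09 0 0 0; -0.4 0 0 -0.09 0 0 0")

```text
clock: 9.28
eef_pos: [0.5534, -0.3021, 0.171]
tool_rot: [0.715, 0.699, -0.001, -0.004]
ft_force: [-0.3, 0.1, -1.4]
grip_width: 0.0335
grasp_force: 59.7
```

Emit:
step_arm(targets="-0.4 0.006 -0.007 0 0 0 0; -0.4 0.006 -0.007 -0.03 0 0 0; -0.4 0.006 -0.007 -0.06 0 0 0; -0.4 0.006 -0.007 -0.09 0 0 0; -0.4 0.006 -0.007 -0.12 0 0 0; -0.4 0.006 -0.007 -0.12 0 0 0; -0.4 0.006 -0.007 -0.12 0 0 0; -0.4 0.006 -0.007 -0.12 0 0 0")

```text
clock: 9.95
eef_pos: [0.5595, -0.3091, 0.1166]
tool_rot: [0.716, 0.698, 0.0, 0.001]
ft_force: [0.1, -0.2, -0.8]
grip_width: 0.0334
grasp_force: 59.7
```

```bash
python3 - <<'E'
from h import *
np.set_printoptions(precision=4,suppress=True)
o=bot.get_obs();print(o["eef_pos"],o["tool_rot"],o["ft_force"],o["joint_pos"],proj("scene",[.5565,-.3055,.076]))
im=bot.camera("scene")[190:310,290:410,::-1]
cv2.imwrite("pics/f1.png",cv2.resize(im,(600,600),interpolation=2))
E
```

```text
[ 0.5595 -0.3091  0.1166] [0.7159 0.6982 0.0004 0.0012] [ 0.0892 -0.1729 -0.8328] [-0.5047  0.5784  0.2133  1.2032  0.0001  1.0912] [333.1727 235.8431]
```

View pics/f1.png

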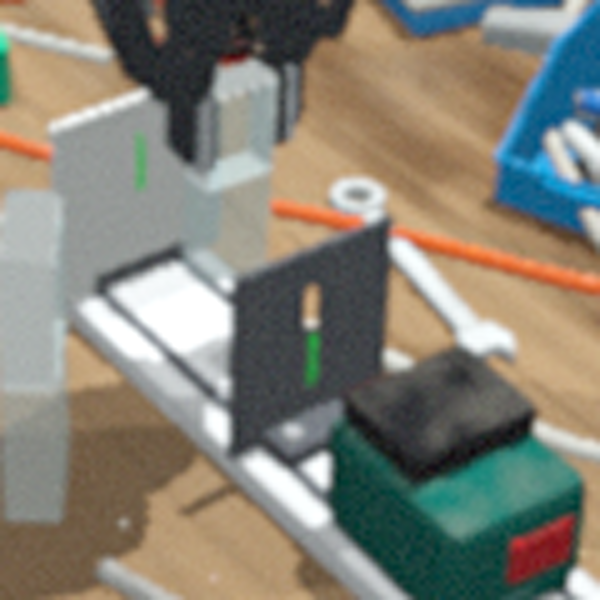

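The glass is held upright between the plates with the fingertips on the frosted part. The frost border runs (182,172)–(215,188)–(270,163). The pose is about 5 mm high and 3 mm off sideways, so I'll check it against these corners.

```bash
python3 - <<'E'
from h import *
np.set_printoptions(precision=4,suppress=True)
o=bot.get_obs();p=o["eef_pos"];print(p)
c,s=np.cos(-.026),np.sin(-.026)
for dx,dy in[(-.017,.0085),(-.017,-.0085),(.017,-.0085)]:
  for dz in(-.0102,.0348): print(dx,dy,dz,(proj("scene",[p[0]+c*dx-s*dy,p[1]+s*dx+c*dy,p[2]+dz])-[290,190])*5)
E
```

```text
[ 0.5596 -0.3093  0.1168]
-0.017 0.0085 -0.0102 [183.3858 174.9946]
-0.017 0.0085 0.0348 [184.1929  84.3884]
-0.017 -0.0085 -0.0102 [206.7363 194.3293]
-0.017 -0.0085 0.0348 [208.0976 103.1151]
0.017 -0.0085 -0.0102 [272.8809 168.3425]
0.017 -0.0085 0.0348 [275.74    77.9619]
```

Emit:
step_arm(targets="-0.4 -0.006 0.007 -0.011 0 0 0; -0.4 -0.006 0.007 -0.011 0 0 0; -0.4 -0.006 0.007 -0.011 0 0 0; -0.4 -0.006 0.007 -0.011 0 0 0")

```text
clock: 10.33
eef_pos: [0.5554, -0.3054, 0.1096]
tool_rot: [0.716, 0.698, 0.0, 0.0]
ft_force: [-0.4, -1.0, -1.2]
grip_width: 0.0332
grasp_force: 59.6
```

Emit:
step_arm(targets="-0.4 0 0 0 0 0 0; -0.4 0 0 0 0 0 0; -0.4 0 0 0 0 0 0; -0.4 0 0 0 0 0 0; -0.4 0 0 0 0 0 0; -0.4 0 0 0 0 0 0")

```text
clock: 10.83
eef_pos: [0.5554, -0.3055, 0.1093]
tool_rot: [0.716, 0.698, -0.0, -0.0]
ft_force: [-0.0, -0.8, -2.1]
grip_width: 0.0332
grasp_force: 59.6
```

Emit:
step_arm(targets="-0.4 0.003 0 0.002 0 0 0; -0.4 0.003 0 0.002 0 0 0; -0.4 0.003 0 0.002 0 0 0; -0.4 0.003 0 0.002 0 0 0; -0.4 0.003 0 0.002 0 0 0; -0.4 0.003 0 0.002 0 0 0")

```text
clock: 11.33
eef_pos: [0.5569, -0.3054, 0.1103]
tool_rot: [0.716, 0.698, -0.0, -0.0]
ft_force: [-0.5, -0.3, -1.1]
grip_width: 0.0333
grasp_force: 59.6
```

```bash
python3 -c "
from workcell import bot
print(bot.job_done())"
```

```text
the job is handed in; nothing more can be done
None
```

The keeper is swung about 93° off the glass, and I handed the job in at 11.3 s with the glass still held upright by its frosted sides, midway between slit plate and screen and about 1–2 mm from my estimate of the light axis; no verdict was returned.

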